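# Set the bench bell timer for the glue-softening wait

### The job

The opened phone has to wait five minutes for its battery glue to soften. On the round bench timer, twist the dial clockwise past the long top mark to wind the bell, then turn it back down to the five-minute mark and let go. Leave the look-alike dial on the square box as it is, and do not knock the little bottle.

Things in the scene. Friction and masses are not known exactly. Their poses are not given: they have to be found in the camera images.
- timer (a joint): dial of the round bell timer, rad: 0 = off mark, grows clockwise seen from above, 5 deg (0.0873 rad) a minute. White marks on the housing: off 0, 5 min 0.436, 10 min 0.873, and the longer, wider top mark, 15 min, 1.309; end stop 1.658. A white line on the fin points at the time. Starts at 0 to 0.22, stays where left (friction 0.05 N m, no spring). One grasp does the job
- timer_grip (a point): on the timer dial's axis, mid-fin, 57 mm above the bench. Upright dark grey fin 48 mm long, 14 thick, top 17 mm above this point, on a round plate (diameter 54 mm) whose top is 19 mm below it. Frame turns with the dial: x along the fin to the end with the white pointer line, z up. Housing: black ROUND drum, diameter 96 mm, top 32 mm above the bench, fixed
- fan_pointer (a point): look-alike to leave alone: pointer end of the fin on an identical dark grey dial, 24 mm from that dial's axis and 57 mm above the bench. It sits on a black SQUARE box, 96 x 96 mm and 32 mm high, fixed to the bench, without scale marks (the hot-air fan control)
- bottle: small white loose bottle with a black cap, diameter 34 mm, 75 mm tall, standing on the bench; origin at the centre of its underside. To be left standing in place
Things that resemble listed ones, but are neither listed nor needed, are in the scene too. What is shaped like the part that bears timer but blue, brown or red is not meant.

How it is judged:
On the way:
1. the timer's dial is turned past the long top mark (15 minutes) (value of joint timer above 1.309 rad), for 0.1 s.
At the end, for the whole second after the job is handed in: after having been past the top mark, the timer's dial rests at the five-minute mark, within 10 degrees (0.261 to 0.611 rad), let go and still (value of joint timer between 0.261 and 0.611 rad and not (velocity of joint timer above 0.05 rad/s or velocity of joint timer below -0.05 rad/s)); the robot touches nothing.
It fails at once if the look-alike dial on the square box is turned (its pointer end moves more than 8 mm) (distance of fan_pointer from where it was at the start of the episode above 0.008 m).
It fails at once if the bottle is tipped over or shoved more than 20 mm (distance of bottle from where it was at the start of the episode above 0.02 m or angle between bottle's own z axis and vertical above 0.5 rad).
It also fails if it takes over 37 s, if anything falls off the work surface, if the arm or the gripper's body presses on something with over 40 N, if the wrist force passes 120 N, or if a joint passes its speed limit or range.

### The arm

A 6-joint arm with a two-finger parallel gripper is mounted at the origin on the work surface. World frame = base frame: x ahead of the robot, y to its left, z up, the work surface at z = 0. Lengths are in m, angles in rad, forces in N, time in s.
With the tool pointing down it reaches from about 0.275 to 0.75 m from the base axis. Payload 10.2 kg.
Tool frame: the origin (TCP) lies midway between the tips of the shut fingers; the grasp point (between the pads) lies 19 mm behind it; z points along the fingers, y is the line along which they close (so a half turn about z gives the same grasp; the last joint's range is limited). The gripper opens to 88 mm and grips with 3 to 60 N. Pads are 18 mm wide; open, the fingers measure 123 mm over their backs; the gripper's body (75 mm by 187 mm) begins 45 mm behind the grasp point.
Start: joints at [-1.357, 0.313, 1.498, -0, 1.331, -0.223], TCP at [0.222, -0.476, 0.239] pointing down, gripper open.
Joint ranges: [-2.94, 2.94], [-0.97, 2.17], [0.19, 2.56], [-1.23, 4.37], [0.02, 3.11], [-2.88, 2.88]. Speed limits (rad/s): [2.39, 2.39, 3.01, 3.14, 3.14, 3.14].

### API

Orientations are given as a unit quaternion [w, x, y, z].
In Python, from workcell import ctrl, viewer, finish_job gives the robot as it stands. The module is installed in compiled form; this text tells all that it offers.
- The arm moves only by the tool move_arm, never from a script. Its argument "deltas" is a list of rows, each a list of 2 entries, a list of its own where there are three numbers: the shift along the tool's x, y, z in mm, then the turn, a rotation vector about the tool's x, y, z in rad. In form: [[[x, y, z], [rx, ry, rz]], ...]. A call has 1 to 5 rows; each row shifts and turns the commanded pose from where the row before left it, along the tool's axes as they then stand; what a row does not reach is not made up. A row lasts 1/8 s, in which the tool goes at most 62.5 mm and 10.7 degrees, less where a joint would pass 70% of its speed; a pose out of reach is approached as far as the arm can. A call with a gripper value outside its range is refused whole. "grip" is the gripper command: -1 is fully open, 1 is shut, values between are in proportion, set as the call begins (left out, the last holds). The fingers move at their own pace and stop on an object; "newtons" is the grip in N (left out, the last holds). Time passes only in rows, so rows that do not move let the fingers close. It gives the time, the measured TCP pose, the force, the opening and the grip force at its end, in the units of the state.
- ctrl.state(): the state, without advancing time (a new reading comes with each control period).
- viewer.get_image(name): name is "side" or "top" or "wrist"; returns the picture (384x512x3 uint8, red, green, blue); there is no depth.
- viewer.camera_model(name): a dict with "K" (3x3 intrinsics, pixels), "R" (3x3) and "t" (3): a world point X has camera coordinates R X + t. Camera axes: x right, y down, z forward; pixel columns grow to the right and rows downward; lengths in m; the calibration is good to about 2 mm. A picture is of the moment at which its call begins: read the wrist's pose just before it. camera_model takes no time and is no camera call; for the wrist camera it gives the pose at the moment of the call.
- finish_job(): hands the job in; it is judged then, once.
The state is a dict: "clock": time; "q": joint angles; "qvel": joint speeds; "effort": joint torques, N m; "ee_pos": TCP position; "orientation": TCP orientation; "force": force on the tool from outside, world axes, zero at the start; "ft_torque": the same for the moment, N m; "gripper_width": opening from 0.0 (shut) to 1.0 (fully open); "grip_force": force on a finger pad.
Only numpy, scipy, OpenCV 4.12 (cv2) and the standard library are available. Lean on these libraries where they do the work, as an engineer would, in place of code of your own. Each camera call takes 0.05 s, during which the arm holds its last target. There are 200 camera calls.

## Working session

There is one attempt and no reset: what is moved stays moved. The work goes in short steps, Python scripts to look and compute and a tool call to move; the robot and the scene stay as the last step left them, time stands still between calls to the robot, and variables do not carry over. Pictures are saved under pics/ and viewed, at most 10 in all, crops included, and the job is handed in when it is done.

Besides the shell and the picture viewer there is one more tool, called after "Call:" as name([rows], argument=value, ...), one row to a line, values as JSON. move_arm: Moves the arm, as the interface text tells. Its arguments: {"type":"object","properties":{"deltas":{"type":"array"},"grip":{"type":"number"},"newtons":{"type":"number"}},"required":["deltas"]}

```bash
mkdir -p pics; cat > h.py <<'E'
import numpy as np, cv2
from workcell import ctrl, viewer, finish_job
def snap(n,f):
    im=viewer.get_image(n); cv2.imwrite('pics/'+f,im[:,:,::-1]); return im
def ray(cm,u,v,z):
    K,R,t=[np.array(cm[k]) for k in 'KRt']
    d=R.T@np.linalg.solve(K,[u,v,1.]); c=-R.T@t
    return c+d*(z-c[2])/d[2]
def proj(cm,X):
    K,R,t=[np.array(cm[k]) for k in 'KRt']; p=K@(R@np.array(X)+t); return p[:2]/p[2]
E
python3 - <<'E'
from h import *
a=snap('top','top.png'); b=snap('side','side.png')
s=ctrl.state(); print(s['clock'],s['ee_pos'],s['orientation'])
cm=viewer.camera_model('top')
print(ray(cm,256,192,0),ray(cm,0,0,0),ray(cm,512,384,0))
E
```

```text
0.1 [ 0.22205202 -0.47549763  0.23823954] [-5.48004365e-04  9.76240211e-01  2.16690448e-01 -6.49792212e-06]
[0.52271092 0.03839241 0.        ] [0.92918332 0.55448379 0.        ] [ 0.14699979 -0.43864189  0.        ]
```

View pics/top.png

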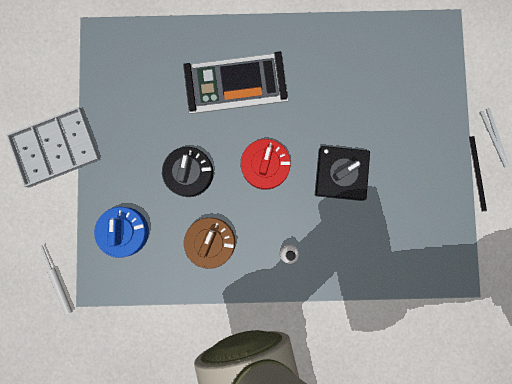

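View pics/side.png

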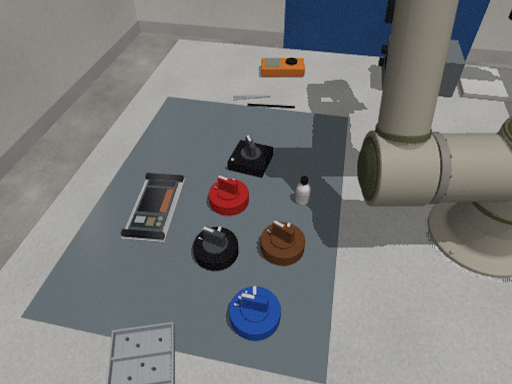

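Top view: candidates are the black round drum (188,170), red (266,163), blue (121,231), brown (209,243) and the black square (343,172). The bottle is at (289,253). By the description the timer is the black round one, so I'll check it in a close crop.

```bash
python3 - <<'E'
from h import *
a=cv2.imread('pics/top.png'); cm=viewer.camera_model('top')
cv2.imwrite('pics/crop.png',cv2.resize(a[135:205,150:225],None,fx=8,fy=8,interpolation=cv2.INTER_CUBIC))
def comp(m,u,v,n):
    c,_=cv2.findContours(m.astype('uint8'),cv2.RETR_EXTERNAL,cv2.CHAIN_APPROX_NONE)
    c=[x for x in c if cv2.pointPolygonTest(x,(u,v),False)>=0]
    return max(c,key=cv2.contourArea) if c else None
drum=comp(a.max(2)<60,188,170,0)
e=cv2.minEnclosingCircle(drum); print(e, ray(cm,*e[0],.025), 'px/m',[np.linalg.norm(proj(cm,ray(cm,*e[0],.032)+np.array(d))-proj(cm,ray(cm,*e[0],.032))) for d in ([.048,0,0],[0,.048,0])])
w=(a.min(2)>150); w[:135]=0;w[205:]=0;w[:,:160]=0;w[:,216:]=0
n,l,s,c=cv2.connectedComponentsWithStats(w.astype('uint8'))
for i in range(1,n): print(s[i],c[i].round(1),ray(cm,*c[i],.032).round(4),ray(cm,*c[i],.074).round(4))
for nm,(u,v,z) in dict(fan=(343,172,.032),bot=(289,253,.075),red=(266,163,.05),brown=(209,243,.05),blue=(121,231,.05)).items(): print(nm,ray(cm,u,v,z).round(3))
K,R,t=[np.array(cm[k]) for k in 'KRt'];print('cam',-R.T@t)
E
```

```text
((187.4512939453125, 171.6719207763672), 25.557640075683594) [0.5628645  0.16858778 0.025     ] px/m [np.float64(24.948849456178642), np.float64(25.27919784435722)]
[189 150   2   5   7] [189.6 152. ] [0.5997 0.163  0.032 ] [0.5923 0.1558 0.074 ]
[196 153   3   5   9] [197.1 155.2] [0.5931 0.1487 0.032 ] [0.5861 0.1423 0.074 ]
[181 155   6  13  51] [183.5 161. ] [0.5827 0.1748 0.032 ] [0.5762 0.1669 0.074 ]
[201 160   4   4  10] [202.4 161.3] [0.5812 0.1387 0.032 ] [0.5748 0.1328 0.074 ]
[201 167  10   5  30] [205.8 169. ] [0.5663 0.1324 0.032 ] [0.5606 0.1269 0.074 ]
[161 169   1   1   1] [161. 169.] [0.5682 0.2176 0.032 ] [0.5625 0.2075 0.074 ]
[161 175   1   1   1] [161. 175.] [0.5567 0.2176 0.032 ] [0.5516 0.2075 0.074 ]
[162 179   1   1   1] [162. 179.] [0.5491 0.2157 0.032 ] [0.5443 0.2057 0.074 ]
[163 182   1   1   1] [163. 182.] [0.5433 0.2138 0.032 ] [0.5389 0.2039 0.074 ]
[207 189   1   1   1] [207. 189.] [0.5281 0.1306 0.032 ] [0.5245 0.1251 0.074 ]
[169 190   1   1   1] [169. 190.] [0.5278 0.2025 0.032 ] [0.5242 0.1932 0.074 ]
[173 193   1   1   1] [173. 193.] [0.5219 0.195  0.032 ] [0.5187 0.1861 0.074 ]
[202 193   2   1   2] [202.5 193. ] [0.5207 0.1392 0.032 ] [0.5175 0.1332 0.074 ]
[175 194   1   1   1] [175. 194.] [0.52   0.1912 0.032 ] [0.5168 0.1825 0.074 ]
[177 195   1   1   1] [177. 195.] [0.518  0.1874 0.032 ] [0.5149 0.1789 0.074 ]
[180 196   1   1   1] [180. 196.] [0.516  0.1818 0.032 ] [0.513  0.1736 0.074 ]
[182 197   4   1   4] [183.5 197. ] [0.5139 0.1752 0.032 ] [0.5111 0.1673 0.074 ]
[191 197   4   1   4] [192.5 197. ] [0.5135 0.1582 0.032 ] [0.5107 0.1512 0.074 ]
[196 196   1   1   1] [196. 196.] [0.5153 0.1515 0.032 ] [0.5123 0.1449 0.074 ]
fan [ 0.555 -0.128  0.032]
bot [ 0.408 -0.019  0.075]
red [0.573 0.018 0.05 ]
brown [0.427 0.126 0.05 ]
blue [0.453 0.287 0.05 ]
cam [0.4601279  0.02744085 0.82197551]
```

View pics/crop.png

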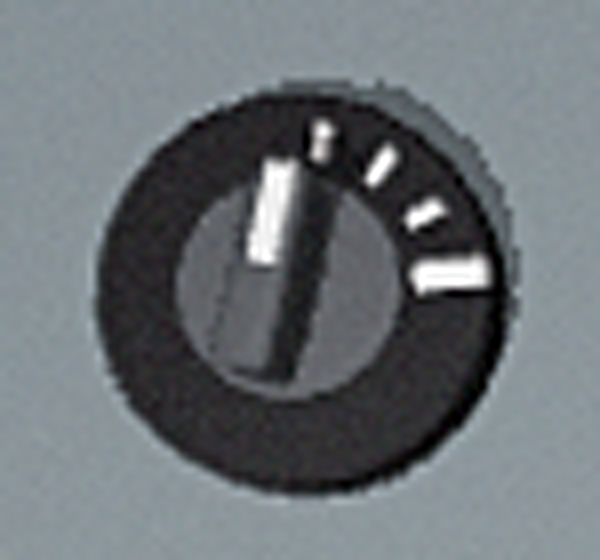

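The crop confirms it: a black round drum with four white marks, the long one at crop (452,273), and a dark grey fin whose pointer at (272,210) is near the off mark. Its centre is about (0.5625, 0.168). The mark angles come out 25° apart (-8, -32, -57, -84°), as they should. I'll grasp with tool x at about 172°, which keeps joint 6 within range while turning to 89°.

Call:
move_arm([
  [[41,-31,3],[0,0,0]],
  [[41,-31,3],[0,0,0]],
  [[41,-31,3],[0,0,0]],
  [[41,-31,3],[0,0,0]],
  [[41,-31,3],[0,0,0]],
], grip=-1)

```text
clock: 0.72
ee_pos: [0.3427, -0.2469, 0.2235]
orientation: [-0.0, 0.976, 0.216, -0.0]
force: [0.7, -1.3, -0.2]
gripper_width: 0.994
grip_force: 0.0
```

Call:
move_arm([
  [[41,-31,3],[0,0,0]],
  [[41,-31,3],[0,0,0]],
  [[41,-31,3],[0,0,0]],
  [[41,-31,3],[0,0,0]],
  [[41,-31,3],[0,0,0]],
])

```text
clock: 1.35
ee_pos: [0.4629, -0.0197, 0.2085]
orientation: [-0.0, 0.976, 0.217, -0.0]
force: [1.4, -1.4, -0.0]
gripper_width: 0.998
grip_force: 0.0
```

Call:
move_arm([
  [[41,-31,3],[0,0,0]],
  [[41,-31,3],[0,0,0]],
  [[41,-31,3],[0,0,0]],
  [[41,-31,3],[0,0,0]],
  [[0,0,0],[0,0,-0.16]],
])

```text
clock: 1.98
ee_pos: [0.5588, 0.163, 0.1954]
orientation: [-0.0, 0.955, 0.297, -0.001]
force: [0.5, -0.3, -0.1]
gripper_width: 1.002
grip_force: 0.0
```

Call:
move_arm([
  [[0,0,0],[0,0,-0.18]],
  [[0,0,0],[0,0,-0.18]],
  [[0,0,0],[0,0,-0.18]],
  [[0,0,0],[0,0,-0.18]],
  [[0,0,0],[0,0,-0.18]],
])

```text
clock: 2.6
ee_pos: [0.5584, 0.1603, 0.1963]
orientation: [-0.0, 0.731, 0.683, -0.0]
force: [-0.2, 0.4, 1.4]
gripper_width: 0.996
grip_force: 0.0
```

Call:
move_arm([
  [[0,0,0],[0,0,-0.18]],
  [[0,0,0],[0,0,-0.18]],
  [[0,0,0],[0,0,-0.18]],
  [[0,0,0],[0,0,-0.18]],
  [[0,0,0],[0,0,-0.18]],
])

```text
clock: 3.22
ee_pos: [0.5584, 0.1603, 0.1963]
orientation: [-0.0, 0.361, 0.933, -0.0]
force: [-0.2, -0.2, 0.1]
gripper_width: 0.998
grip_force: 0.0
```

Call:
move_arm([
  [[0,0,0],[0,0,-0.18]],
  [[0,0,0],[0,0,-0.18]],
  [[0,0,0],[0,0,-0.18]],
  [[0,0,0],[0,0,0]],
])

```text
clock: 3.72
ee_pos: [0.5584, 0.1604, 0.1964]
orientation: [-0.0, 0.103, 0.995, -0.0]
force: [-0.7, 0.1, -0.1]
gripper_width: 1.003
grip_force: 0.0
```

```bash
python3 - <<'E'
from h import *
cm=viewer.camera_model('wrist'); a=snap('wrist','w1.png')
K,R,t=[np.array(cm[k]) for k in 'KRt'];print('cam',-R.T@t, R[2])
print(proj(cm,[.5625,.168,.074]),proj(cm,[.5625,.168,.032]))
a=a.astype(int)
n,l,s,c=cv2.connectedComponentsWithStats(((a.min(2)>160)).astype('uint8'))
for i in range(1,n):
    if s[i][4]>40: print(s[i],c[i].round(1),ray(cm,*c[i],.032).round(4),ray(cm,*c[i],.074).round(4))
E
```

```text
cam [0.48714468 0.17562835 0.34293821] [ 0.27875935 -0.05878229 -0.95856031]
[267.01501494 185.70712136] [265.97030646 175.43881392]
[ 451    0   61  145 7824] [480.1  64.4] [0.4951 0.3983 0.032 ] [0.494  0.3682 0.074 ]
[391  31   9  33 252] [394.9  46.4] [0.4615 0.3167 0.032 ] [0.465  0.2977 0.074 ]
[ 22  40  31  33 391] [38.8 54.9] [ 0.3972 -0.0265  0.032 ] [0.4094 0.0008 0.074 ]
[183  46  10  28 176] [187.5  59.3] [0.4311 0.1155 0.032 ] [0.4387 0.1236 0.074 ]
[153  52  17   7  96] [161.3  54.8] [0.4219 0.0914 0.032 ] [0.4307 0.1028 0.074 ]
[330  52  18  14 133] [338.3  58.6] [0.461  0.2613 0.032 ] [0.4646 0.2498 0.074 ]
[ 425  121   87  125 5908] [476.1 189.8] [0.627  0.3949 0.032 ] [0.6081 0.3653 0.074 ]
[229 183  14   7  60] [235.7 186.4] [0.5679 0.1324 0.032 ] [0.557  0.1383 0.074 ]
[266 189   8  23 115] [269.1 199.9] [0.5911 0.1659 0.032 ] [0.5771 0.1672 0.074 ]
[101 216  16   8  91] [108.4 219.2] [ 0.576  -0.0204  0.032 ] [0.564  0.0061 0.074 ]
[121 229   8  22 144] [124.5 239.4] [ 0.6043 -0.0108  0.032 ] [0.5885 0.0144 0.074 ]
[258 313  16  12 148] [265.5 317.9] [0.7473 0.13   0.032 ] [0.7122 0.1361 0.074 ]
[182 321 111  32 401] [237.4 337.2] [0.7697 0.0877 0.032 ] [0.7315 0.0995 0.074 ]
```

View pics/w1.png

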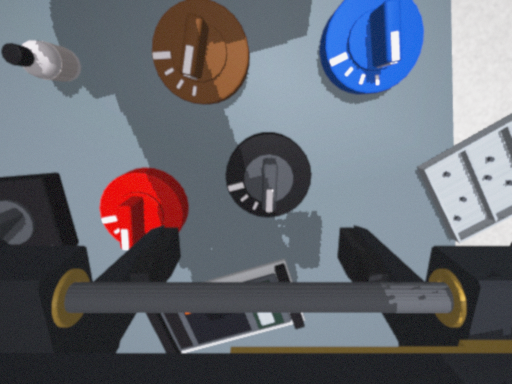

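Wrist view: the timer is the black drum at about (268,175), with its white pointer line at (269,200) and the top mark at (236,186). Both views agree to about 1 mm that the axis is near (0.563, 0.1685). Next I'll align and descend.

Call:
move_arm([
  [[-3,9,0],[0,0,-0.06]],
  [[0,0,35],[0,0,0]],
  [[0,0,35],[0,0,0]],
  [[0,0,35],[0,0,0]],
  [[0,0,25],[0,0,0]],
])

```text
clock: 4.4
ee_pos: [0.5628, 0.1685, 0.0651]
orientation: [-0.001, 0.074, 0.997, -0.0]
force: [-0.0, -0.1, 0.2]
gripper_width: 0.998
grip_force: 0.0
```

Call:
move_arm([
  [[0,0,10],[0,0,0]],
  [[0,0,10],[0,0,0]],
  [[0,0,0],[0,0,0]],
])

```text
clock: 4.78
ee_pos: [0.5634, 0.1686, 0.0467]
orientation: [-0.0, 0.073, 0.997, -0.0]
force: [0.0, -0.0, 0.8]
gripper_width: 0.999
grip_force: 0.0
```

Call:
move_arm([
  [[0,0,0],[0,0,0]],
  [[0,0,0],[0,0,0]],
  [[0,0,0],[0,0,0]],
  [[0,0,0],[0,0,0]],
  [[0,0,0],[0,0,0]],
], grip=1, newtons=20)

```text
clock: 5.4
ee_pos: [0.5634, 0.1686, 0.0468]
orientation: [0.0, 0.072, 0.997, -0.0]
force: [0.6, 0.5, 0.6]
gripper_width: 0.456
grip_force: 0.0
```

Call:
move_arm([
  [[0,0,3],[0,0,0]],
  [[0,0,0],[0,0,0]],
  [[0,0,0],[0,0,0]],
  [[0,0,0],[0,0,0]],
  [[0,0,0],[0,0,0]],
])

```text
clock: 6.02
ee_pos: [0.5632, 0.1699, 0.0435]
orientation: [-0.0, 0.073, 0.997, 0.001]
force: [0.9, 8.1, -2.1]
gripper_width: 0.168
grip_force: 19.9
```

Call:
move_arm([
  [[0,0,0],[0,0,0]],
  [[0,0,0],[0,0,0]],
])

```text
clock: 6.28
ee_pos: [0.5632, 0.1698, 0.0436]
orientation: [-0.0, 0.073, 0.997, 0.001]
force: [1.6, 7.3, -2.5]
gripper_width: 0.163
grip_force: 19.9
```

Call:
move_arm([
  [[0,2,0],[0,0,0]],
  [[0,0,0],[0,0,0.1]],
  [[0,0,0],[0,0,0.12]],
  [[0,0,0],[0,0,0.12]],
  [[0,0,0],[0,0,0.12]],
], newtons=30)

```text
clock: 6.9
ee_pos: [0.5635, 0.1704, 0.0435]
orientation: [-0.0, 0.3, 0.954, -0.0]
force: [-0.7, 0.1, -1.2]
gripper_width: 0.159
grip_force: 30.0
```

Forces are low, so I'll continue to about 1.46 rad.

Call:
move_arm([
  [[0,0,0],[0,0,0.14]],
  [[0,0,0],[0,0,0.14]],
  [[0,0,0],[0,0,0.14]],
  [[0,0,0],[0,0,0.14]],
  [[0,0,0],[0,0,0.14]],
])

```text
clock: 7.52
ee_pos: [0.5641, 0.1709, 0.0436]
orientation: [0.0, 0.609, 0.793, 0.001]
force: [4.4, 2.9, -5.3]
gripper_width: 0.16
grip_force: 30.0
```

Call:
move_arm([
  [[0,0,0],[0,0,0.14]],
  [[0,0,0],[0,0,0.14]],
  [[0,0,0],[0,0,0]],
  [[0,0,0],[0,0,0]],
])

```text
clock: 8.02
ee_pos: [0.5645, 0.1709, 0.0436]
orientation: [0.0, 0.712, 0.702, 0.001]
force: [5.1, 3.2, -5.6]
gripper_width: 0.157
grip_force: 30.0
```

```bash
python3 - <<'E'
from h import *
print(ctrl.state()['ft_torque'])
a=snap('top','top2.png'); cv2.imwrite('pics/crop2.png',cv2.resize(a[110:230,120:260,::-1],None,fx=5,fy=5,interpolation=cv2.INTER_CUBIC))
E
```

```text
[ 0.47231873 -0.8941236  -0.06741128]
```

View pics/crop2.png

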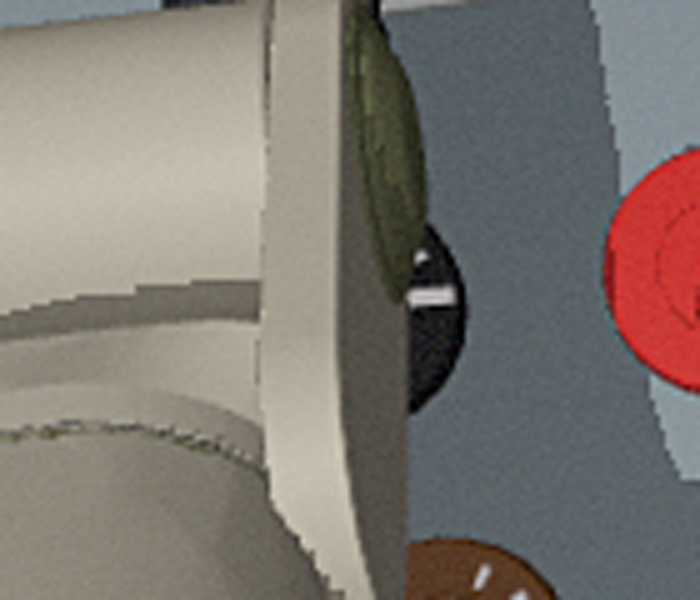

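Top view: the arm hides the dial, and only the top mark at (433,296) shows. The tool has turned 1.44 rad with the grip steady. I'll add a small margin and check through the wrist camera.

Call:
move_arm([
  [[0,0,0],[0,0,0.06]],
  [[0,0,0],[0,0,0]],
])

```text
clock: 8.32
ee_pos: [0.5645, 0.1709, 0.0436]
orientation: [0.001, 0.733, 0.68, 0.001]
force: [4.9, 3.3, -5.4]
gripper_width: 0.161
grip_force: 30.0
```

```bash
python3 - <<'E'
from h import *
a=snap('wrist','w2.png')
E
```

```text
(no output)
```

View pics/w2.png

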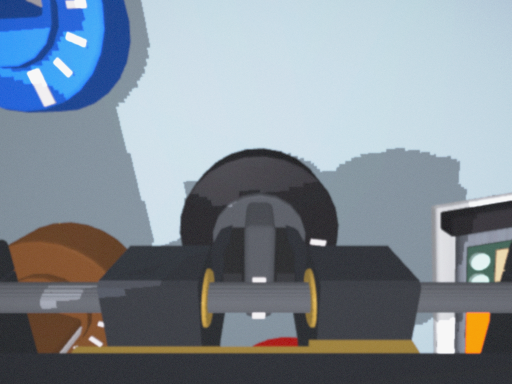

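Wrist view: the fin at (260,250) lies straight between the pads, aligned with the tool and without slip. The off mark is at (318,242). The dial is at about 1.51 rad, so I'll turn it back by 1.07 rad.

Call:
move_arm([
  [[0,0,0],[0,0,-0.12]],
  [[0,0,0],[0,0,-0.14]],
  [[0,0,0],[0,0,-0.14]],
  [[0,0,0],[0,0,-0.14]],
  [[0,0,0],[0,0,-0.14]],
])

```text
clock: 9.0
ee_pos: [0.5638, 0.1707, 0.0435]
orientation: [0.0, 0.462, 0.887, 0.0]
force: [1.5, 1.0, -2.4]
gripper_width: 0.153
grip_force: 30.0
```

Call:
move_arm([
  [[0,0,0],[0,0,-0.14]],
  [[0,0,0],[0,0,-0.14]],
  [[0,0,0],[0,0,-0.11]],
  [[0,0,0],[0,0,0]],
  [[0,0,0],[0,0,0]],
])

```text
clock: 9.62
ee_pos: [0.5635, 0.1704, 0.0436]
orientation: [-0.0, 0.284, 0.959, -0.0]
force: [-1.4, -0.5, -1.7]
gripper_width: 0.159
grip_force: 30.0
```

Call:
move_arm([
  [[0,0,0],[0,0,0]],
  [[0,0,0],[0,0,0]],
  [[0,0,0],[0,0,0]],
  [[0,0,0],[0,0,0]],
  [[0,0,0],[0,0,0]],
], grip=-0.2)

```text
clock: 10.25
ee_pos: [0.5637, 0.1706, 0.0438]
orientation: [0.0, 0.283, 0.959, 0.0]
force: [-0.5, -0.5, 0.1]
gripper_width: 0.599
grip_force: 0.0
```

Call:
move_arm([
  [[0,0,-15],[0,0,0]],
  [[0,0,-35],[0,0,0]],
  [[0,0,-35],[0,0,0]],
  [[0,0,-35],[0,0,0]],
  [[0,0,-30],[0,0,0]],
])

```text
clock: 10.88
ee_pos: [0.5637, 0.1706, 0.1964]
orientation: [0.001, 0.283, 0.959, 0.0]
force: [0.0, -0.2, -0.1]
gripper_width: 0.596
grip_force: 0.0
```

Call:
move_arm([
  [[0,0,0],[0,0,0]],
  [[0,0,0],[0,0,0]],
  [[0,0,0],[0,0,0]],
])

```text
clock: 11.25
ee_pos: [0.5632, 0.1705, 0.1926]
orientation: [-0.001, 0.283, 0.959, -0.0]
force: [-0.3, 0.1, 0.2]
gripper_width: 0.601
grip_force: 0.0
```

```bash
python3 - <<'E'
from h import *
a=snap('wrist','w3.png')
E
```

```text
(no output)
```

View pics/w3.png

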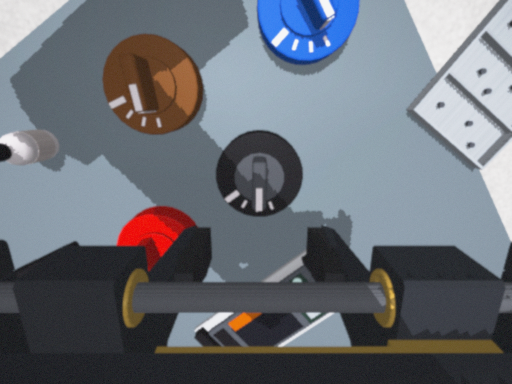

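Wrist view: the pointer line (259,200) covers the five-minute mark, between the off mark (272,205) and the ten-minute mark (247,206). The bottle is standing at (30,148), and the gripper is clear.

```bash
python3 -c "
from workcell import finish_job
print(finish_job())"
```

```text
the job is handed in; nothing more can be done
None
```

I wound the round timer past the 15-minute mark to about 1.5 rad, turned it back to the five-minute mark (about 0.44 rad) and released it; the job is handed in at about 11 s of the 37 s allowed, with the fan dial untouched and the bottle still standing.

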